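Move the marking-out tools to the new rack in the same order

TASK

Move the four tools from the old dark-railed rack to the empty light-railed rack beside it, keeping them in the same order from left to right. Lay each one squarely across both rails, centred over them and in the middle of its own bay, one to a bay, and do not disturb the chisel, the tape roll or the wood block.

Things in the scene. Friction and masses are not known exactly. Their poses are not given: they have to be found in the camera images.
- old_rack: The full rack (left or right of the new one): board 110 x 342 x 12 mm fixed to the desk with two parallel dark wooden rails 14 mm wide, centred at x = +-0.040 m, tops 40 mm above the desk, 66 mm clear between. Origin: centre of the underside. Axes: y along the rails, to the robot's left (within 0.2 rad), x away from the robot, z up. Bays as on the new rack.
- new_rack: The empty rack: pale rails on a grey board; shape, size, origin and axes as the old one. On each rail five steel pins (8 mm thick, 20 mm above the rail), 82 mm apart, part four bays; bay centres, left to right: y = +0.123, +0.041, -0.041, -0.123 m, x = 0. The racks stand end to end, centres about 0.49 m apart, each turned a little on its own.
- folding_rule: Yellow folded rule, a straight bar 235 mm long, 17 mm wide, 16 mm high, 0.09 kg. Origin: centre of its underside, y along its length, z up. Starts across both rails of the old rack (underside at z = 0.04), anywhere in the row.
- pincers: Pincers with red handles and a grey steel head, lying flat, shut and rigid: 201 mm long, 61 mm wide over the two handles, 14 to 16 mm high, 0.3 kg; the head is at y = -0.1, the handle ends at y = +0.1. Grip both handles together at y = 0 to 0.02. Origin: centre of its underside, y along its length, z up. Starts across both rails of the old rack (underside at z = 0.04), anywhere in the row.
- pencil_flat: Red flat carpenter's pencil, 163 mm long (from y = -0.081 to +0.081), 17 mm wide, 8 mm high, 0.012 kg. Origin: centre of its underside, y along its length, z up. Starts across both rails of the old rack (underside at z = 0.04), anywhere in the row.
- dark_batten: Dark brown hardwood straight-edge batten, a plain bar 240 mm long, 40 mm wide, 24 mm high, 0.15 kg. Origin: centre of its underside, y along its length, z up. Starts across both rails of the old rack (underside at z = 0.04), anywhere in the row.
- chisel: Bystander: loose wood chisel 270 mm long, 29 mm thick, lying on the desk between the racks, pointing away from the robot. Origin: underside, middle of its length. Not to be moved.
- tape_roll: Bystander: loose roll of pale tape, 100 mm across, 25 mm high, on the desk behind the racks. Origin: centre of its underside. Not to be moved.
- grain_block: Bystander: loose wood block 50 x 75 x 40 mm on the desk behind the racks, to the right. Origin: centre of its underside. Not to be moved.
Mind the look-alikes: they are no part of the job. What is shaped like the pencil_flat but orange is not meant.

How it is judged:
At the end, for the whole second after the job is handed in: The tools lie at rest on the new rack's rails, one to a bay, in their old left-to-right order (the distances all four have travelled agree within 80 mm), each within 15 mm of its bay's centre along the rack, 30 mm across it, 6 mm of rail height and 0.2 rad of square to the rails (x of folding_rule in the frame of new_rack between -0.03 and 0.03 m and z of folding_rule in the frame of new_rack between 0.034 and 0.046 m and angle between the y axis of each of folding_rule, pincers, pencil_flat, dark_batten and the x axis of new_rack, either way round below 0.2 rad and linear speed of each of folding_rule, pincers, pencil_flat, dark_batten below 0.02 m/s and angular speed of each of folding_rule, pincers, pencil_flat, dark_batten below 0.2 rad/s and (y of folding_rule in the frame of new_rack between -0.138 and -0.108 m or y of folding_rule in the frame of new_rack between -0.056 and -0.026 m or y of folding_rule in the frame of new_rack between 0.026 and 0.056 m or y of folding_rule in the frame of new_rack between 0.108 and 0.138 m) and x of pincers in the frame of new_rack between -0.03 and 0.03 m and z of pincers in the frame of new_rack between 0.034 and 0.046 m and (y of pincers in the frame of new_rack between -0.138 and -0.108 m or y of pincers in the frame of new_rack between -0.056 and -0.026 m or y of pincers in the frame of new_rack between 0.026 and 0.056 m or y of pincers in the frame of new_rack between 0.108 and 0.138 m) and x of pencil_flat in the frame of new_rack between -0.03 and 0.03 m and z of pencil_flat in the frame of new_rack between 0.034 and 0.046 m and (y of pencil_flat in the frame of new_rack between -0.138 and -0.108 m or y of pencil_flat in the frame of new_rack between -0.056 and -0.026 m or y of pencil_flat in the frame of new_rack between 0.026 and 0.056 m or y of pencil_flat in the frame of new_rack between 0.108 and 0.138 m) and x of dark_batten in the frame of new_rack between -0.03 and 0.03 m and z of dark_batten in the frame of new_rack between 0.034 and 0.046 m and (y of dark_batten in the frame of new_rack between -0.138 and -0.108 m or y of dark_batten in the frame of new_rack between -0.056 and -0.026 m or y of dark_batten in the frame of new_rack between 0.026 and 0.056 m or y of dark_batten in the frame of new_rack between 0.108 and 0.138 m) and horizontal distance between each of pincers, pencil_flat, dark_batten and folding_rule above 0.045 m and horizontal distance between each of pencil_flat, dark_batten and pincers above 0.045 m and horizontal distance between dark_batten and pencil_flat above 0.045 m and ((distance of folding_rule from where it was at the start of the episode between 0.4 and 0.48 m and distance of pincers from where it was at the start of the episode between 0.4 and 0.48 m and distance of pencil_flat from where it was at the start of the episode between 0.4 and 0.48 m and distance of dark_batten from where it was at the start of the episode between 0.4 and 0.48 m) or (distance of folding_rule from where it was at the start of the episode between 0.42 and 0.5 m and distance of pincers from where it was at the start of the episode between 0.42 and 0.5 m and distance of pencil_flat from where it was at the start of the episode between 0.42 and 0.5 m and distance of dark_batten from where it was at the start of the episode between 0.42 and 0.5 m) or (distance of folding_rule from where it was at the start of the episode between 0.44 and 0.52 m and distance of pincers from where it was at the start of the episode between 0.44 and 0.52 m and distance of pencil_flat from where it was at the start of the episode between 0.44 and 0.52 m and distance of dark_batten from where it was at the start of the episode between 0.44 and 0.52 m) or (distance of folding_rule from where it was at the start of the episode between 0.46 and 0.54 m and distance of pincers from where it was at the start of the episode between 0.46 and 0.54 m and distance of pencil_flat from where it was at the start of the episode between 0.46 and 0.54 m and distance of dark_batten from where it was at the start of the episode between 0.46 and 0.54 m) or (distance of folding_rule from where it was at the start of the episode between 0.48 and 0.56 m and distance of pincers from where it was at the start of the episode between 0.48 and 0.56 m and distance of pencil_flat from where it was at the start of the episode between 0.48 and 0.56 m and distance of dark_batten from where it was at the start of the episode between 0.48 and 0.56 m) or (distance of folding_rule from where it was at the start of the episode between 0.5 and 0.58 m and distance of pincers from where it was at the start of the episode between 0.5 and 0.58 m and distance of pencil_flat from where it was at the start of the episode between 0.5 and 0.58 m and distance of dark_batten from where it was at the start of the episode between 0.5 and 0.58 m) or (distance of folding_rule from where it was at the start of the episode between 0.52 and 0.6 m and distance of pincers from where it was at the start of the episode between 0.52 and 0.6 m and distance of pencil_flat from where it was at the start of the episode between 0.52 and 0.6 m and distance of dark_batten from where it was at the start of the episode between 0.52 and 0.6 m))); the robot touches nothing.
It fails at once if the chisel is moved more than 20 mm (distance of chisel from where it was at the start of the episode above 0.02 m).
It fails at once if the roll of tape is moved more than 20 mm (distance of tape_roll from where it was at the start of the episode above 0.02 m).
It fails at once if the wood block is moved more than 20 mm (distance of grain_block from where it was at the start of the episode above 0.02 m).
It also fails if it takes over 112 s, if anything falls off the work surface, if the arm or the gripper's body presses on something with over 40 N, if the wrist force passes 120 N, or if a joint passes its speed limit or range.

ROBOT

A 6-joint arm with a two-finger parallel gripper is mounted at the origin on a cart in front of the work surface, level with it; the furniture and walls round the work are solid. World frame = base frame: x ahead of the robot, y to its left, z up, the work surface at z = 0. Lengths are in m, angles in rad, forces in N, time in s.
With the tool pointing down it reaches from about 0.35 to 0.775 m from the base axis. Payload 7.3 kg.
Tool frame: the origin (TCP) lies on the mounting face of the last link; the fingertips stand 178 mm ahead of it and the grasp point (between the pads) lies 159 mm ahead of it (robot.tcp_to_tips is the distance from the TCP to the fingertips, in m); z points along the fingers, y is the direction in which the jaws open and shut (so a half turn about z gives the same grasp; the last joint's range is limited). The gripper opens to 92 mm and grips with 3 to 60 N. Pads are 19 mm wide; open, the fingers measure 130 mm over their backs; the gripper's body (75 mm by 190 mm) begins 47 mm behind the grasp point.
Start: joints at [-1.384, 0.342, 1.524, -0, 1.275, -0.146], TCP at [0.172, -0.496, 0.405] pointing down, gripper open.
Joint ranges: [-2.53, 2.53], [-0.77, 2.02], [0.04, 2.7], [-1, 4.14], [0.28, 2.66], [-3.11, 3.11]. Speed limits (rad/s): [2.57, 2.57, 3.14, 3.14, 3.14, 3.14].

INTERFACE

Orientations are given as [roll, pitch, yaw] about the fixed x, y, z axes, in that order (R = Rz(yaw) Ry(pitch) Rx(roll)).
In Python, from cell import robot, viewer gives the robot as it stands.
- The arm moves only by the shell command python3 -m creep 'ROWS' [OPENING] [FORCE]. ROWS is JSON, a list that holds one entry, the list of rows, each a list of 6 numbers: the shift along the world's x, y, z in mm, then the turn, a rotation vector about the world's x, y, z in degrees. A call has 1 to 5 rows; each row shifts and turns the pose as measured when the row begins; what a row does not reach is not made up. A row lasts 1/12 s, in which the tool goes at most 41.7 mm and 7.16 degrees, less where a joint would pass 70% of its speed; a pose out of reach is approached as far as the arm can. A call with a gripper value outside its range is refused whole. OPENING is the closure, from -1 (fully open) to 1 (shut), set as the call begins (- or left out, the last holds). The fingers move at their own pace and stop on an object; FORCE is the grip in N (left out, the last holds). Time passes only in rows, so rows that do not move let the fingers close. It gives the time, the measured TCP pose, the force and the opening at its end, in the units of the state.
- robot.observe(): the state, without advancing time (a new reading comes with each control period).
- viewer.read_camera(name): name is "side" or "top"; returns the picture (400x640x3 uint8, blue, green, red); there is no depth.
- viewer.camera_model(name): a dict with "fx", "fy", "cx", "cy" (pixels), "pose" (4x4, takes a point from camera to world coordinates). Camera axes: x right, y up, looking along -z (the intrinsics and any distortion apply to the point x, -y, -z); pixel columns grow to the right and rows downward; lengths in m; the calibration is good to about 2 mm. A picture is of the moment at which its call begins. camera_model takes no time and is no camera call.
- robot.hand_in(): hands the job in, once; it reports no verdict.
The state is a dict: "time": time; "qpos": joint angles; "qvel": joint speeds; "joint_efforts": joint torques, N m; "tool_pos": TCP position; "tool_rot": TCP orientation; "contact_force": force on the tool from outside, world axes, zero at the start; "torque": the same for the moment, N m; "opening": finger opening in m.
Only numpy, scipy, OpenCV 4.12 (cv2) and the standard library are available. Lean on these libraries where they do the work, as an engineer would, in place of code of your own. Each camera call takes 0.05 s, during which the arm holds its last target. There are 200 camera calls.

## Working session

There is one attempt and no reset: what is moved stays moved. The work goes in short steps, Python scripts to look and compute and a shell command to move; the robot and the scene stay as the last step left them, time stands still between calls to the robot, and variables do not carry over. Pictures are saved under pics/ and viewed, about 12 in all and at most 16, crops included, and the job is handed in when it is done.

```bash
mkdir -p pics; ls; python3 - <<'E'
from cell import robot, viewer
import cv2
for n in("top","side"):
    cv2.imwrite(f"pics/{n}0.png",viewer.read_camera(n)); m=viewer.camera_model(n); print(n,m)
print(robot.observe())
E
```

```text
pics
top {'fx': 387.76575380517215, 'fy': 387.76575380517215, 'cx': 323.35273515896847, 'cy': 206.01690813512172, 'pose': array([[ 0.01875866,  0.99459987, -0.10207452,  0.46744464],
       [-0.99980394,  0.01930765,  0.00439297, -0.05200616],
       [ 0.00634006,  0.1019721 ,  0.99476705,  1.25764885],
       [ 0.        ,  0.        ,  0.        ,  1.        ]])}
side {'fx': 396.66228204963943, 'fy': 396.66228204963943, 'cx': 320.8178008928309, 'cy': 195.98038175999747, 'pose': array([[-0.92574965,  0.22368085, -0.30488434,  0.23054638],
       [-0.37758922, -0.5902019 ,  0.7135041 ,  0.89573699],
       [-0.02034611,  0.77564721,  0.63083868,  0.88733288],
       [ 0.        ,  0.        ,  0.        ,  1.        ]])}
{'time': 0.1, 'qpos': array([-1.38397857e+00,  3.42628132e-01,  1.52492336e+00, -6.46178236e-06,
        1.27542668e+00, -1.45975469e-01]), 'qvel': array([-0.00012729, -0.00234084, -0.00131275, -0.00030339, -0.0003766 ,
        0.00036395]), 'joint_efforts': array([ 1.58597657e-03, -4.32004666e+01, -2.44694102e+01,  7.19038839e-02,
        5.26355475e-02, -3.66833603e-05]), 'tool_pos': array([ 0.17151742, -0.49605586,  0.40412658]), 'tool_rot': array([-3.14022098e+00, -1.95419671e-04,  3.32794981e-01]), 'contact_force': array([ 0.1291593 , -0.97200259, -0.12169134]), 'torque': array([-0.01085172,  0.03128036, -0.02141261]), 'opening': 0.09175807168103774}
```

View pics/top0.png

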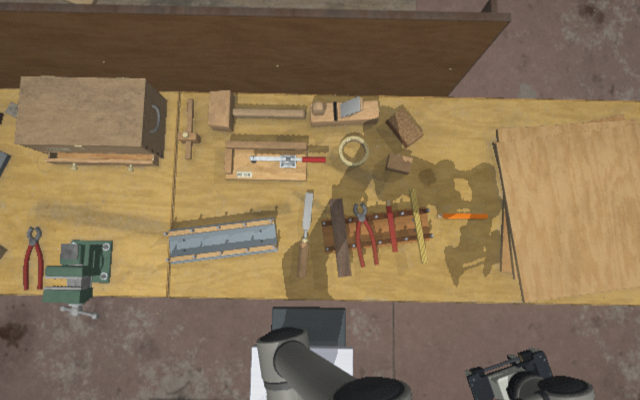

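View pics/side0.png

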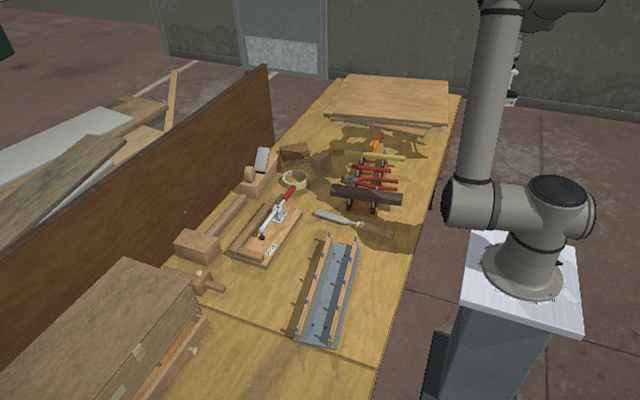

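The top view shows the new rack at about (222,241) and the old rack at about (378,230). The tools from left to right are batten (341,237), pincers (366,235), red pencil (392,228) and rule (419,228). 

Look-alikes:
- The orange pencil at (465,216), not wanted.
- Other pincers at (33,258).
- The red-handled clamp at (290,160).

Next I'll take close crops.

```bash
cat > h.py <<'E'
import numpy as np, cv2
from cell import robot, viewer
def ray(n,u,v):
    m=viewer.camera_model(n); P=m["pose"]
    d=P[:3,:3]@np.array([(u-m["cx"])/m["fx"],-(v-m["cy"])/m["fy"],-1]); return P[:3,3],d
def onz(n,u,v,z):
    o,d=ray(n,u,v); return o+d*(z-o[2])/d[2]
def proj(n,p):
    m=viewer.camera_model(n); P=m["pose"]; q=P[:3,:3].T@(np.array(p)-P[:3,3])
    return m["cx"]-m["fx"]*q[0]/q[2], m["cy"]+m["fy"]*q[1]/q[2]
def tri(a,b):
    o1,d1=ray("top",*a); o2,d2=ray("side",*b)
    s=np.linalg.lstsq(np.c_[d1,-d2],o2-o1,rcond=None)[0]
    p,q=o1+s[0]*d1,o2+s[1]*d2; return (p+q)/2,np.linalg.norm(p-q)
def crop(img,x0,y0,x1,y1,k,out):
    c=cv2.resize(img[y0:y1,x0:x1],None,fx=k,fy=k,interpolation=cv2.INTER_CUBIC)
    for x in range(-(-x0//10)*10,x1,10): cv2.line(c,((x-x0)*k,0),((x-x0)*k,4 if x%50 else 14),(255,255,255),1)
    for y in range(-(-y0//10)*10,y1,10): cv2.line(c,(0,(y-y0)*k),(4 if y%50 else 14,(y-y0)*k),(255,255,255),1)
    cv2.imwrite(out,c)
E
python3 - <<'E'
from h import *
t=cv2.imread("pics/top0.png"); s=cv2.imread("pics/side0.png")
crop(t,310,180,440,285,6,"pics/t_old.png")
crop(t,160,190,290,285,6,"pics/t_new.png")
crop(s,280,130,440,230,5,"pics/s_old.png")
crop(s,280,225,380,355,4,"pics/s_new.png")
E
```

```text
(no output)
```

View pics/t_old.png

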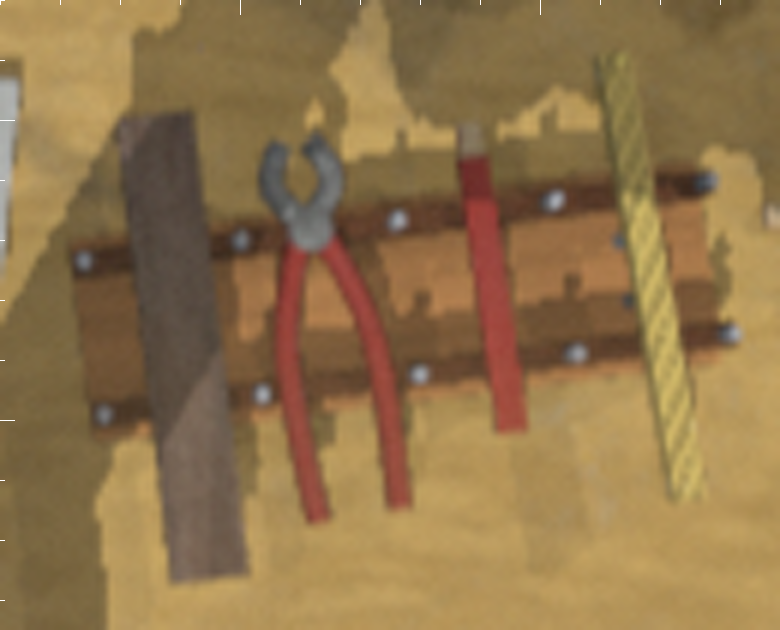

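View pics/t_new.png

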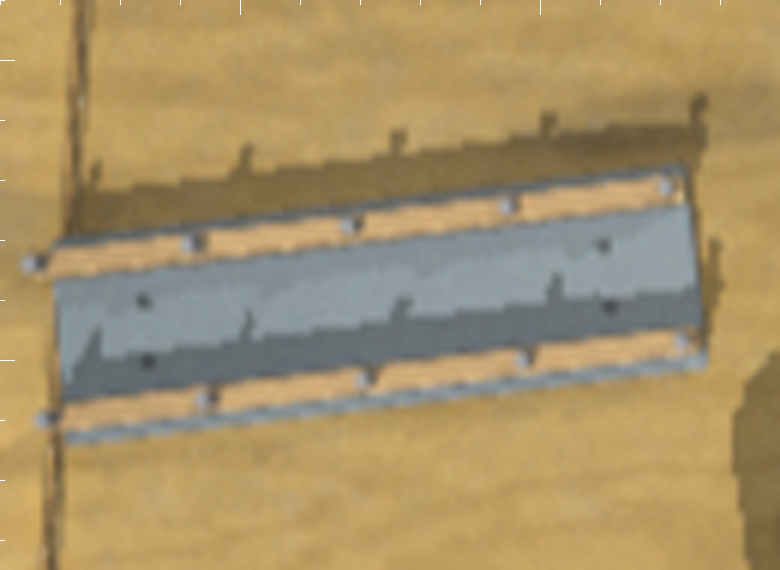

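View pics/s_old.png

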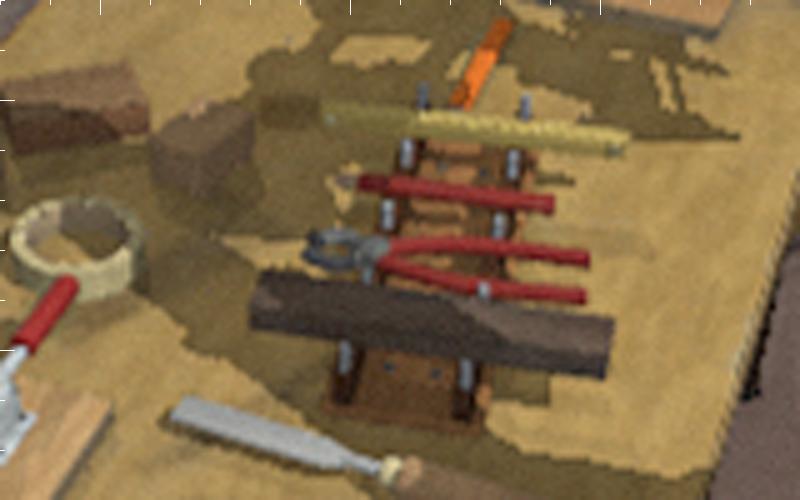

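View pics/s_new.png

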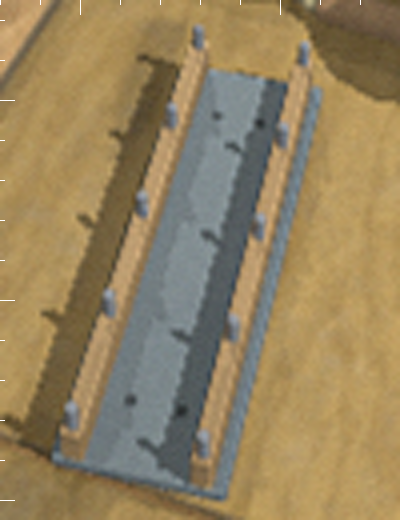

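```bash
cat > m.py <<'E'
from h import *
from scipy.optimize import least_squares
def C(L,x0,y0,k): return [(x0+(x+.5)/k-.5,y0+(y+.5)/k-.5) for x,y in L]
ys=[.164,.082,0,-.082,-.164]
pins=np.array([(x,y,.06) for x in(.04,-.04) for y in ys])
R=lambda a:np.array([[np.cos(a),-np.sin(a),0],[np.sin(a),np.cos(a),0],[0,0,1]])
def fit(name,obs,g):
    f=lambda p:np.ravel([np.subtract(proj(n,R(p[3])@pins[i]+p[:3]),uv) for n,i,uv in obs])
    r=least_squares(f,g); print(name,r.x.round(4),"rms px",np.sqrt((r.fun**2).mean()).round(2)); return r.x
T=lambda L,x,y:[("top",i,uv) for i,uv in enumerate(C(L,x,y,6))]
new=T([(35,263),(194,241),(352,223),(510,204),(668,186),(48,419),(208,397),(367,378),(526,357),(684,340)],160,190)
old=T([(85,260),(241,240),(398,218),(554,200),(707,181),(104,413),(263,393),(420,373),(576,353),(731,333)],310,180)
sn=C([(71,404),(110,291),(142,194),(171,105),(198,28),(203,434),(234,316),(259,216),(282,126),(304,45)],280,225,4)
new2=new+[("side",i,uv) for i,uv in enumerate(sn)]
so=C([(408,140),(423,84),(514,150),(526,97),(389,200),(500,210)],280,130,5)
old2=old+[("side",i,uv) for i,uv in zip([3,4,8,9,2,7],so)]
N=fit("new",new2,[.5,.23,0,-.05]);O=fit("old",old2,[.5,-.2,0,-.05])
tools={"batten":([(156,116),(210,577)],[(255,285),(611,333)],.064),"pincH":([(318,520),(400,505)],[(584,295),(587,258)],.055),
"pencil":([(470,125),(511,430)],[(345,181),(553,203)],.048),"rule":([(615,52),(686,498)],[(330,113),(625,145)],.056),"pincHead":([(299,140),(359,512)],None,.055)}
for n,(a,b,z) in tools.items():
    a=C(a,310,180,6); e=np.array([onz("top",*p,z) for p in a])
    d=e[0]-e[1]; print(n,"ctr",e.mean(0).round(4),"len",np.linalg.norm(d).round(3),"ang",np.arctan2(d[1],d[0]).round(3),"ends",e[:,:2].round(3).tolist(),"in old",(R(O[3]).T@(e.mean(0)-O[:3])).round(4))
    if b: print("   tri",[(q[0].round(3).tolist(),round(q[1],4)) for q in map(tri,a,C(b,280,130,5))])
for y in (.123,.041,-.041,-.123): print("bay",(R(N[3])@[0,y,.04]+N[:3]).round(4))
E
python3 m.py
```

```text
new [ 0.4815  0.2604 -0.0017  0.1399] rms px 0.35
old [ 0.5227 -0.226   0.0024  0.148 ] rms px 0.39
batten ctr [ 0.4955 -0.1103  0.064 ] len 0.237 ang 0.131 ends [[0.613, -0.095], [0.378, -0.126]] in old [-0.0099  0.1184  0.0616]
   tri [([0.615, -0.094, 0.064], np.float64(0.0038)), ([0.379, -0.125, 0.066], np.float64(0.0018))]
pincH ctr [ 0.4115 -0.2022  0.055 ] len 0.043 ang 1.768 ends [[0.407, -0.181], [0.416, -0.223]] in old [-0.1065  0.0399  0.0526]
   tri [([0.408, -0.182, 0.049], np.float64(0.003)), ([0.417, -0.224, 0.048], np.float64(0.0028))]
pencil ctr [ 0.534  -0.2707  0.048 ] len 0.16 ang 0.135 ends [[0.613, -0.26], [0.455, -0.281]] in old [ 0.0046 -0.0459  0.0456]
   tri [([0.612, -0.262, 0.042], np.float64(0.0043)), ([0.456, -0.281, 0.047], np.float64(0.0024))]
rule ctr [ 0.537 -0.352  0.056] len 0.233 ang 0.152 ends [[0.652, -0.334], [0.422, -0.37]] in old [-0.0044 -0.1268  0.0536]
   tri [([0.651, -0.337, 0.047], np.float64(0.0053)), ([0.423, -0.371, 0.049], np.float64(0.0035))]
pincHead ctr [ 0.5072 -0.186   0.055 ] len 0.194 ang 0.169 ends [[0.603, -0.17], [0.412, -0.202]] in old [-0.0094  0.0418  0.0526]
bay [0.4643 0.3822 0.0383]
bay [0.4758 0.301  0.0383]
bay [0.4872 0.2198 0.0383]
bay [0.4986 0.1386 0.0383]
```

Using both views, the rack fits agree to 0.4 px RMS. The red pencil at (392,228) is clearly red next to the orange one at (465,216), and it's in the row, so my choice stands. I'll take the rule first.

```bash
python3 -m creep '[[[36,14,0,0,0,-2],[36,14,0,0,0,-2],[36,14,0,0,0,-2],[36,14,0,0,0,-2],[36,14,0,0,0,-2]]]' -0.2 20; python3 -m creep '[[[36,14,-20,0,0,0],[36,14,-20,0,0,0],[36,14,-20,0,0,0],[36,14,-20,0,0,0],[0,0,0,0,0,0]]]'
```

```text
time: 0.52
tool_pos: [0.3505, -0.4264, 0.402]
tool_rot: [-3.137, 0.003, 0.137]
contact_force: [-0.2, -1.4, -0.3]
opening: 0.0628
time: 0.93
tool_pos: [0.4944, -0.3674, 0.324]
tool_rot: [-3.138, 0.002, 0.14]
contact_force: [-1.5, 0.5, -0.3]
opening: 0.0554
```

```bash
python3 -m creep '[[[36,13,0,0,0,0.6],[7,2,-30,0,0,0],[0,0,-30,0,0,0],[0,0,-18,0,0,0],[0,0,0,0,0,0]]]'; python3 - <<'E'
from h import *
o=robot.observe(); print(o["tool_pos"],o["tool_rot"])
t=viewer.read_camera("top"); s=viewer.read_camera("side")
crop(t,310,170,440,285,3,"/tmp/a.png"); crop(s,320,100,440,215,3,"/tmp/b.png")
a,b=cv2.imread("/tmp/a.png"),cv2.imread("/tmp/b.png"); cv2.imwrite("pics/c1.png",np.hstack([a,b]))
E
```

```text
time: 1.35
tool_pos: [0.5395, -0.3495, 0.2402]
tool_rot: [-3.135, 0.004, 0.156]
contact_force: [-0.6, -0.2, 0.2]
opening: 0.0553
[ 0.53945261 -0.3495023   0.2402035 ] [-3.13545079  0.00438629  0.15619451]
```

View pics/c1.png

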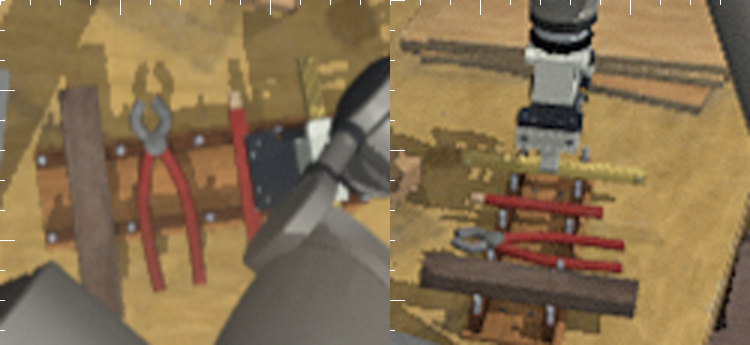

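```bash
python3 -m creep '[[[-2,-2,-20,0,0,0],[0,0,-13,0,0,0],[0,0,0,0,0,0]]]'; python3 -m creep '[[[0,0,0,0,0,0],[0,0,0,0,0,0],[0,0,0,0,0,0],[0,0,0,0,0,0],[0,0,0,0,0,0]]]' 1 25;  python3 -m creep '[[[0,0,0,0,0,0],[0,0,0,0,0,0],[0,0,0,0,0,0]]]'; python3 -m creep '[[[0,0,15,0,0,0],[0,0,25,0,0,0],[0,0,30,0,0,0],[0,0,0,0,0,0]]]'
```

```text
time: 1.7
tool_pos: [0.5386, -0.3544, 0.2157]
tool_rot: [3.137, -0.005, 0.154]
contact_force: [-0.0, -0.1, -0.4]
opening: 0.055
time: 2.12
tool_pos: [0.5393, -0.3558, 0.2213]
tool_rot: [3.131, -0.01, 0.153]
contact_force: [-0.1, 0.1, 0.5]
opening: 0.0261
time: 2.37
tool_pos: [0.5395, -0.3557, 0.2223]
tool_rot: [3.13, -0.011, 0.153]
contact_force: [0.2, 0.2, -0.6]
opening: 0.0161
time: 2.7
tool_pos: [0.5387, -0.3549, 0.2915]
tool_rot: [3.136, -0.006, 0.153]
contact_force: [0.1, -1.5, 0.5]
opening: 0.0159
```

```bash
python3 -m creep '[[[0,0,0,0,0,0],[0,0,0,0,0,0]]]'; python3 - <<'E'
from h import *
o=robot.observe(); print(o["tool_pos"],o["tool_rot"],o["opening"])
s=viewer.read_camera("side"); crop(s,300,80,440,215,4,"pics/c2.png")
E
```

```text
time: 2.87
tool_pos: [0.5387, -0.3548, 0.2922]
tool_rot: [3.135, -0.007, 0.154]
contact_force: [0.4, -1.4, -1.2]
opening: 0.0157
[ 0.53866198 -0.35483532  0.29218537] [ 3.13461094 -0.00701929  0.1535023 ] 0.01569776486618783
```

View pics/c2.png

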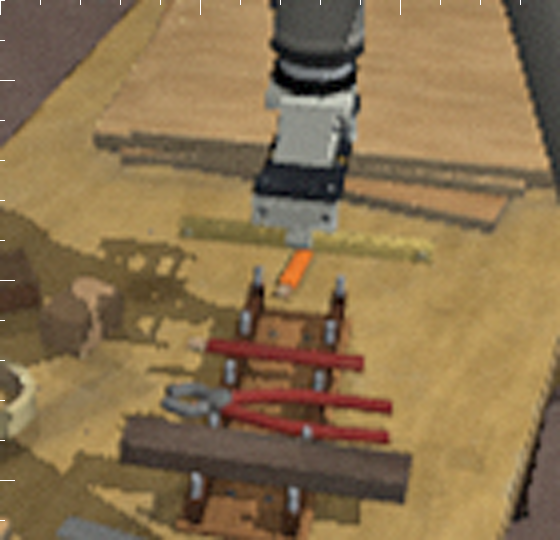

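```bash
python3 -m creep '[[[-3,38,0,0,0,0],[-3,38,0,0,0,0],[-3,38,0,0,0,0],[-3,38,0,0,0,0],[-3,38,0,0,0,0]]]'; python3 -m creep '[[[-3,38,0,0,0,0],[-3,38,0,0,0,0],[-3,38,0,0,0,0],[-3,38,0,0,0,0],[-3,38,0,0,0,0]]]'; python3 -m creep '[[[-3,38,0,0,0,0],[-3,38,0,0,0,-0.7],[-1,18,0,0,0,0],[0,0,0,0,0,0],[0,0,0,0,0,0]]]'
```

```text
time: 3.33
tool_pos: [0.5201, -0.1657, 0.2843]
tool_rot: [3.138, -0.0, 0.142]
contact_force: [1.1, 0.9, -0.6]
opening: 0.0161
time: 3.75
tool_pos: [0.5007, 0.0332, 0.2788]
tool_rot: [-3.141, 0.01, 0.14]
contact_force: [0.6, 0.0, -1.5]
opening: 0.016
time: 4.17
tool_pos: [0.489, 0.1386, 0.2737]
tool_rot: [-3.139, 0.02, 0.136]
contact_force: [-0.1, -0.4, -0.7]
opening: 0.016
```

```bash
python3 -m creep '[[[12,0,-15,0,-1.1,0],[0,0,-15,0,0,0],[0,0,-10,0,0,0],[0,0,-4,0,0,0],[0,0,0,0,0,0]]]';python3 -m creep '[[[0,0,0,0,0,0],[0,0,0,0,0,0]]]'
```

```text
time: 4.58
tool_pos: [0.5015, 0.134, 0.2258]
tool_rot: [3.14, 0.003, 0.133]
contact_force: [0.6, -0.8, -1.3]
opening: 0.0163
time: 4.75
tool_pos: [0.5018, 0.1324, 0.2257]
tool_rot: [3.14, 0.005, 0.131]
contact_force: [0.5, -0.3, -1.0]
opening: 0.0157
```

```bash
python3 -m creep '[[[-1,6,-2,0,0,0.6],[0,0,-1,0,0,0],[0,0,0,0,0,0],[0,0,0,0,0,0]]]'
```

```text
time: 5.08
tool_pos: [0.5012, 0.1384, 0.2242]
tool_rot: [3.14, 0.002, 0.142]
contact_force: [0.1, -0.8, -0.5]
opening: 0.0158
```

```bash
python3 -m creep '[[[0,0,-2,0,0,0],[0,0,-1,0,0,0],[0,0,0,0,0,0]]]';  python3 -m creep '[[[0,0,0,0,0,0],[0,0,0,0,0,0],[0,0,0,0,0,0],[0,0,0,0,0,0]]]' 0.3; python3 -m creep '[[[0,0,20,0,0,0],[0,0,30,0,0,0],[0,0,40,0,0,0],[0,0,0,0,0,0]]]'; python3 - <<'E'
from h import *
s=viewer.read_camera("side"); crop(s,270,210,400,355,4,"pics/c3.png")
E
```

```text
time: 5.33
tool_pos: [0.5012, 0.1387, 0.2224]
tool_rot: [3.139, -0.0, 0.143]
contact_force: [-1.0, -1.0, 0.9]
opening: 0.0161
time: 5.67
tool_pos: [0.5014, 0.1388, 0.2227]
tool_rot: [3.139, -0.001, 0.143]
contact_force: [0.1, 0.4, -0.9]
opening: 0.0313
time: 6.0
tool_pos: [0.5006, 0.1387, 0.3134]
tool_rot: [3.139, 0.005, 0.142]
contact_force: [1.4, 0.4, 0.6]
opening: 0.0322
```

View pics/c3.png

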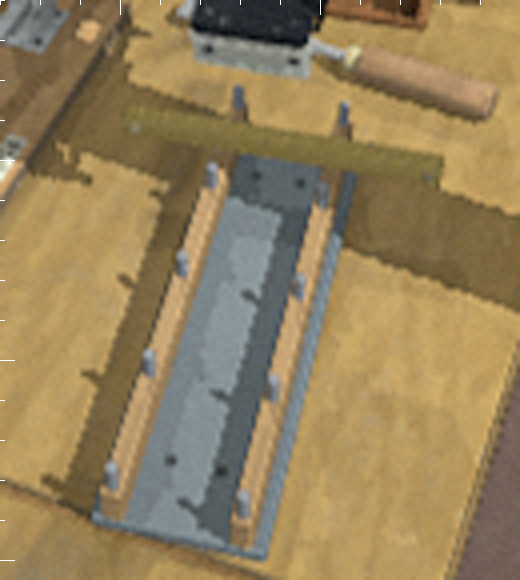

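The rule lies square in the rightmost bay, at about (330,250) in side-image pixels. The pencil is next.

```bash
python3 -m creep '[[[3,-38,0,0,0,0],[3,-38,0,0,0,0],[3,-38,0,0,0,0],[3,-38,0,0,0,0],[3,-38,0,0,0,0]]]' -0.1; python3 -m creep '[[[3,-38,0,0,0,0],[3,-38,0,0,0,0],[3,-38,0,0,0,0],[3,-38,0,0,0,0],[3,-38,0,0,0,0]]]'; python3 -m creep '[[[3,-22,-20,0,0,0],[0,0,-15,0,0,0],[0,0,-10,0,0,0],[0,0,0,0,0,0],[0,0,0,0,0,0]]]'
```

```text
time: 6.47
tool_pos: [0.5128, -0.0506, 0.3079]
tool_rot: [-3.141, 0.01, 0.156]
contact_force: [1.1, 0.5, 0.5]
opening: 0.0501
time: 6.88
tool_pos: [0.5255, -0.2497, 0.3023]
tool_rot: [-3.136, 0.016, 0.157]
contact_force: [1.0, 0.0, 0.2]
opening: 0.0505
time: 7.3
tool_pos: [0.5265, -0.2816, 0.2502]
tool_rot: [-3.135, 0.019, 0.147]
contact_force: [0.6, 0.2, 0.0]
opening: 0.0508
```

```bash
python3 -m creep '[[[7,11,-12,-0.4,-1.1,-0.6],[0,0,-14,0,0,0],[0,0,-8,0,0,0],[0,0,0,0,0,0],[0,0,0,0,0,0]]]'
```

```text
time: 7.72
tool_pos: [0.5349, -0.2662, 0.2175]
tool_rot: [3.137, -0.001, 0.141]
contact_force: [-0.4, -0.3, 0.9]
opening: 0.0501
```

```bash
python3 -m creep '[[[-1,-4,-10,0.2,0,-0.3],[0,0,-5,0,0,0],[0,0,0,0,0,0],[0,0,0,0,0,0]]]'
```

```text
time: 8.05
tool_pos: [0.5344, -0.2704, 0.2035]
tool_rot: [3.139, -0.004, 0.136]
contact_force: [-0.6, -0.1, -0.1]
opening: 0.0506
```

```bash
python3 -m creep '[[[0,0,0,0,0,0],[0,0,0,0,0,0],[0,0,0,0,0,0],[0,0,0,0,0,0],[0,0,0,0,0,0]]]' 1 15; python3 -m creep '[[[0,0,0,0,0,0],[0,0,0,0,0,0],[0,0,0,0,0,0]]]';python3 -m creep '[[[0,0,15,0,0,0],[0,0,25,0,0,0],[0,0,35,0,0,0],[0,0,10,0,0,0],[0,0,0,0,0,0]]]'
```

```text
time: 8.47
tool_pos: [0.5345, -0.271, 0.2044]
tool_rot: [3.138, -0.005, 0.136]
contact_force: [-0.0, -0.4, 0.1]
opening: 0.0217
time: 8.72
tool_pos: [0.5345, -0.2711, 0.2046]
tool_rot: [3.137, -0.006, 0.136]
contact_force: [0.1, 0.6, -0.2]
opening: 0.0171
time: 9.13
tool_pos: [0.5335, -0.2703, 0.2906]
tool_rot: [3.141, -0.001, 0.136]
contact_force: [0.1, -0.0, -0.5]
opening: 0.0168
```

```bash
python3 -m creep '[[[-3,38,1,0,0,0],[-3,38,1,0,0,0],[-3,38,1,0,0,0],[-3,38,1,0,0,0],[-3,38,1,0,0,0]]]'; python3 -m creep '[[[-3,38,1,0,0,0],[-3,38,1,0,0,0],[-3,38,1,0,0,0],[-3,38,1,0,0,0],[-2,38,1,0,0,0]]]'; python3 -m creep '[[[-3,38,0,0,0,0],[-3,38,0,0,0,0],[0,18,-10,0,0,0],[0,0,-15,0,0,0],[0,0,0,0,0,0]]]'
```

```text
time: 9.55
tool_pos: [0.5166, -0.0816, 0.2927]
tool_rot: [3.137, -0.003, 0.124]
contact_force: [0.8, 0.5, -0.1]
opening: 0.0163
time: 9.97
tool_pos: [0.4985, 0.1171, 0.2929]
tool_rot: [3.139, 0.003, 0.122]
contact_force: [1.1, 0.4, 0.1]
opening: 0.0167
time: 10.38
tool_pos: [0.4883, 0.2236, 0.2629]
tool_rot: [3.14, 0.006, 0.131]
contact_force: [-0.7, -0.5, -1.4]
opening: 0.0166
```

```bash
python3 -m creep '[[[-1,-3,-20,0,-0.3,0.5],[0,0,-20,0,0,0],[0,0,-8,0,0,0],[0,0,0,0,0,0],[0,0,0,0,0,0]]]'
```

```text
time: 10.8
tool_pos: [0.4868, 0.2197, 0.2121]
tool_rot: [3.139, 0.004, 0.14]
contact_force: [0.6, -0.2, -0.2]
opening: 0.0167
```

```bash
python3 -m creep '[[[0,0,-6,0,0,0],[0,0,-2,0,0,0],[0,0,0,0,0,0],[0,0,0,0,0,0]]]'; python3 -m creep '[[[0,0,0,0,0,0],[0,0,0,0,0,0],[0,0,0,0,0,0],[0,0,0,0,0,0]]]' 0.3; python3 -m creep '[[[0,0,20,0,0,0],[0,0,30,0,0,0],[0,0,40,0,0,0],[0,0,10,0,0,0],[0,0,0,0,0,0]]]'
```

```text
time: 11.13
tool_pos: [0.4881, 0.2189, 0.206]
tool_rot: [3.139, 0.0, 0.138]
contact_force: [0.1, 0.1, -0.2]
opening: 0.0165
time: 11.47
tool_pos: [0.4886, 0.219, 0.2075]
tool_rot: [3.14, -0.003, 0.138]
contact_force: [-0.3, -0.1, 0.3]
opening: 0.0318
time: 11.88
tool_pos: [0.4873, 0.2188, 0.3102]
tool_rot: [3.139, 0.002, 0.138]
contact_force: [0.0, -0.3, -0.6]
opening: 0.0322
```

```bash
python3 -m creep '[[[2,-38,1,0,0,0],[2,-38,1,0,0,0],[2,-38,1,0,0,0],[2,-38,1,0,0,0],[2,-38,1,0,0,0]]]' -0.435; python3 -m creep '[[[3,-38,1,0,0,0],[2,-38,1,0,0,0],[2,-38,1,0,0,0],[2,-38,1,0,0,0],[2,-38,0,0,0,0]]]'; python3 -m creep '[[[2,-15,-15,0,0,0],[0,0,-15,0,0,0],[0,0,-15,0,0,0],[0,0,0,0,0,0],[0,0,0,0,0,0]]]'
```

```text
time: 12.3
tool_pos: [0.4954, 0.0296, 0.3135]
tool_rot: [3.142, -0.0, 0.152]
contact_force: [1.2, -0.4, -0.7]
opening: 0.0612
time: 12.72
tool_pos: [0.5039, -0.1692, 0.313]
tool_rot: [-3.139, 0.005, 0.153]
contact_force: [0.9, 0.3, 0.1]
opening: 0.0662
time: 13.13
tool_pos: [0.5044, -0.1946, 0.2619]
tool_rot: [-3.139, 0.007, 0.142]
contact_force: [-1.2, 0.3, 0.7]
opening: 0.0657
```

```bash
python3 -m creep '[[[-2,5,-12,0,-0.4,1.3],[0,0,-12,0,0,0],[0,0,0,0,0,0],[0,0,0,0,0,0]]]'
```

```text
time: 13.47
tool_pos: [0.5027, -0.1882, 0.2384]
tool_rot: [-3.14, -0.0, 0.168]
contact_force: [0.4, -0.2, -0.3]
opening: 0.0661
```

```bash
python3 - <<'E'
from h import *
t=viewer.read_camera("top"); s=viewer.read_camera("side")
crop(t,310,180,420,280,3,"/tmp/a.png"); crop(s,320,110,430,210,4,"/tmp/b.png")
a,b=cv2.imread("/tmp/a.png"),cv2.imread("/tmp/b.png"); a=cv2.copyMakeBorder(a,0,100,0,0,0); cv2.imwrite("pics/c4.png",np.hstack([a,b]))
E
```

```text
(no output)
```

View pics/c4.png

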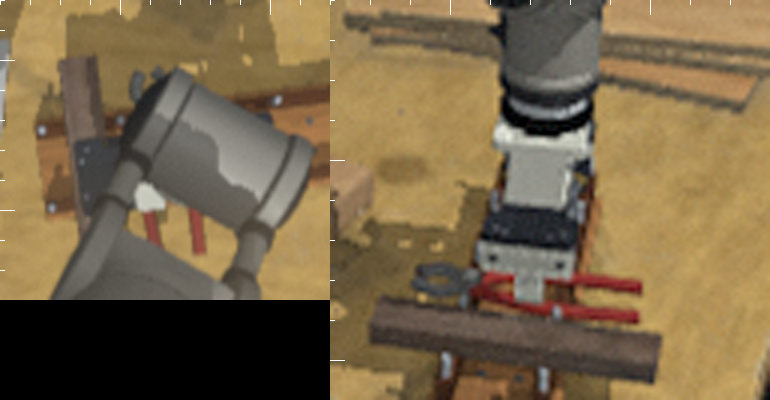

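The left finger is at about (452,183) in the side image, in the gap between the handle and the batten. I'll descend.

```bash
python3 -m creep '[[[-1,-2,-15,0,0,0],[0,0,-12,0,0,0],[0,0,-3,0,0,0],[0,0,0,0,0,0],[0,0,0,0,0,0]]]'
```

```text
time: 13.98
tool_pos: [0.5036, -0.1905, 0.2128]
tool_rot: [3.137, -0.008, 0.169]
contact_force: [-0.9, -0.3, -0.8]
opening: 0.0655
```

```bash
python3 -m creep '[[[-1,0,-6,0.2,0.4,0],[0,0,-2,0,0,0],[0,0,0,0,0,0]]]'; python3 -m creep '[[[0,0,0,0,0,0],[0,0,0,0,0,0],[0,0,0,0,0,0],[0,0,0,0,0,0],[0,0,0,0,0,0]]]' 1 40; python3 -m creep '[[[0,0,0,0,0,0],[0,0,0,0,0,0]]]'
```

```text
time: 14.23
tool_pos: [0.5031, -0.1907, 0.2062]
tool_rot: [3.14, -0.003, 0.169]
contact_force: [0.3, 0.0, -1.4]
opening: 0.066
time: 14.65
tool_pos: [0.5029, -0.1905, 0.2062]
tool_rot: [3.141, -0.003, 0.169]
contact_force: [0.4, 0.1, 0.3]
opening: 0.057
time: 14.82
tool_pos: [0.5029, -0.1905, 0.2062]
tool_rot: [3.141, -0.003, 0.169]
contact_force: [1.0, 0.1, -0.7]
opening: 0.0569
```

```bash
python3 -m creep '[[[0,0,12,0,0,0],[0,0,20,0,0,0],[0,0,30,0,0,0],[0,0,25,0,0,0],[0,0,0,0,0,0]]]';python3 - <<'E'
from h import *
t=viewer.read_camera("top"); s=viewer.read_camera("side")
crop(t,310,180,420,280,3,"/tmp/a.png"); crop(s,320,110,430,210,4,"/tmp/b.png")
a,b=cv2.imread("/tmp/a.png"),cv2.imread("/tmp/b.png"); a=cv2.copyMakeBorder(a,0,100,0,0,0); cv2.imwrite("pics/c5.png",np.hstack([a,b]))
E
```

```text
time: 15.23
tool_pos: [0.5014, -0.1899, 0.2931]
tool_rot: [-3.137, 0.004, 0.169]
contact_force: [0.9, -0.6, -1.7]
opening: 0.0568
```

View pics/c5.png

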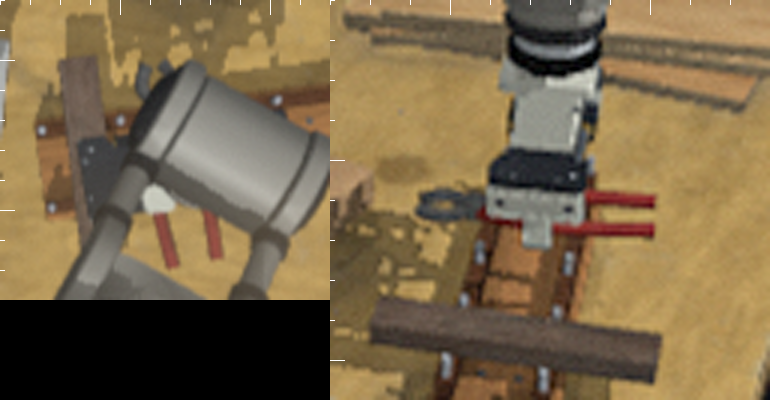

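```bash
python3 -m creep '[[[-2,38,1,0,0,0],[-2,38,1,0,0,0],[-2,38,1,0,0,0],[-2,38,1,0,0,0],[-2,38,1,0,0,0]]]'; python3 -m creep '[[[-2,38,1,0,0,0],[-2,38,1,0,0,0],[-2,38,1,0,0,0],[-2,38,1,0,0,0],[-2,38,1,0,0,0]]]'; python3 -m creep '[[[-2,38,0,0,0,0],[-2,38,0,0,0,0],[0,16,-10,0,0,0],[0,0,-15,0,0,0],[0,0,0,0,0,0]]]'
```

```text
time: 15.75
tool_pos: [0.4875, -0.0003, 0.2853]
tool_rot: [-3.132, 0.02, 0.155]
contact_force: [1.4, 1.2, -2.8]
opening: 0.0569
time: 16.17
tool_pos: [0.4722, 0.1982, 0.2804]
tool_rot: [-3.131, 0.037, 0.153]
contact_force: [1.9, 0.1, -2.1]
opening: 0.057
time: 16.58
tool_pos: [0.4624, 0.3021, 0.2444]
tool_rot: [-3.132, 0.05, 0.162]
contact_force: [-1.2, -1.1, -3.3]
opening: 0.0573
```

```bash
python3 -m creep '[[[9,-2,0,-0.4,-2.8,-1.2],[0,0,-8,0,0,0],[0,0,-5,0,0,0],[0,0,0,0,0,0],[0,0,0,0,0,0]]]'
```

```text
time: 17.0
tool_pos: [0.4692, 0.2982, 0.2243]
tool_rot: [3.133, 0.017, 0.14]
contact_force: [0.1, -0.3, -3.5]
opening: 0.0568
```

```bash
python3 -m creep '[[[3,2,-6,0.4,-1,0],[0,0,-5,0,0,0],[0,0,0,0,0,0],[0,0,0,0,0,0]]]'
```

```text
time: 17.33
tool_pos: [0.4721, 0.2988, 0.2131]
tool_rot: [3.138, 0.002, 0.139]
contact_force: [0.9, 0.1, -2.8]
opening: 0.0571
```

```bash
python3 -m creep '[[[0,1,-5,0,0,0],[0,0,-2,0,0,0],[0,0,0,0,0,0],[0,0,0,0,0,0]]]'; python3 -m creep '[[[0,0,0,0,0,0],[0,0,0,0,0,0],[0,0,0,0,0,0]]]' -0.46; python3 -m creep '[[[0,0,20,0,0,0],[0,0,30,0,0,0],[0,0,40,0,0,0],[0,0,10,0,0,0],[0,0,0,0,0,0]]]'
```

```text
time: 17.67
tool_pos: [0.4723, 0.2997, 0.2066]
tool_rot: [3.138, 0.001, 0.138]
contact_force: [-0.1, -1.1, -1.5]
opening: 0.0569
time: 17.92
tool_pos: [0.4726, 0.2999, 0.2076]
tool_rot: [3.139, -0.001, 0.139]
contact_force: [-0.4, -0.4, -0.0]
opening: 0.0664
time: 18.33
tool_pos: [0.4719, 0.2997, 0.3115]
tool_rot: [3.139, 0.001, 0.139]
contact_force: [-0.3, 0.2, -0.3]
opening: 0.0673
```

```bash
python3 -m creep '[[[1,-38,1,0,0,0],[1,-38,1,0,0,0],[1,-38,1,0,0,0],[1,-38,1,0,0,0],[1,-38,1,0,0,0]]]'; python3 -m creep '[[[1,-38,1,0,0,0],[1,-38,1,0,0,0],[2,-38,1,0,0,0],[2,-38,1,0,0,0],[2,-38,0,0,0,0]]]'; python3 -m creep '[[[2,-18,-15,0,0,0],[0,0,-15,0,0,0],[0,0,-15,0,0,0],[0,0,0,0,0,0],[0,0,0,0,0,0]]]'
```

```text
time: 18.75
tool_pos: [0.475, 0.1102, 0.316]
tool_rot: [-3.141, -0.005, 0.151]
contact_force: [1.3, 0.4, 0.3]
opening: 0.0669
time: 19.17
tool_pos: [0.4803, -0.0884, 0.317]
tool_rot: [-3.14, -0.003, 0.153]
contact_force: [1.6, 0.4, -0.2]
opening: 0.0671
time: 19.58
tool_pos: [0.4816, -0.1165, 0.268]
tool_rot: [3.141, -0.003, 0.141]
contact_force: [0.5, -0.0, 0.6]
opening: 0.0671
```

```bash
python3 -m creep '[[[14,6,-15,0,0,-0.6],[0,0,-15,0,0,0],[0,0,-12,0,0,0],[0,0,-4,0,0,0],[0,0,0,0,0,0]]]'; python3 -m creep '[[[0,0,0,0,0,0]]]'
```

```text
time: 20.0
tool_pos: [0.4971, -0.1086, 0.223]
tool_rot: [3.139, -0.007, 0.133]
contact_force: [0.8, 0.0, -0.4]
opening: 0.0673
time: 20.08
tool_pos: [0.4972, -0.1083, 0.2234]
tool_rot: [3.139, -0.007, 0.134]
contact_force: [-0.1, -0.8, 0.3]
opening: 0.0672
```

```bash
python3 -m creep '[[[-1,-2,-9,0,0.4,0],[0,0,-4,0,0,0],[0,0,0,0,0,0]]]';  python3 -m creep '[[[0,0,0,0,0,0],[0,0,0,0,0,0],[0,0,0,0,0,0],[0,0,0,0,0,0],[0,0,0,0,0,0]]]' 1 30; python3 -m creep '[[[0,0,0,0,0,0],[0,0,0,0,0,0]]]'; python3 -m creep '[[[0,0,12,0,0,0],[0,0,20,0,0,0],[0,0,30,0,0,0],[0,0,25,0,0,0],[0,0,0,0,0,0]]]'
```

```text
time: 20.33
tool_pos: [0.4967, -0.1102, 0.2116]
tool_rot: [3.138, -0.003, 0.135]
contact_force: [-1.4, 0.8, -0.4]
opening: 0.0673
time: 20.75
tool_pos: [0.4968, -0.1106, 0.2123]
tool_rot: [3.138, -0.004, 0.134]
contact_force: [-0.2, 0.2, -1.6]
opening: 0.0398
time: 20.92
tool_pos: [0.4967, -0.1106, 0.2123]
tool_rot: [3.138, -0.003, 0.134]
contact_force: [1.5, -0.1, -0.7]
opening: 0.0397
time: 21.33
tool_pos: [0.4953, -0.1101, 0.3001]
tool_rot: [-3.142, 0.003, 0.134]
contact_force: [1.5, 0.5, -1.2]
opening: 0.0397
```

```bash
python3 -m creep '[[[-2,38,1,0,0,0],[-2,38,1,0,0,0],[-2,38,1,0,0,0],[-2,38,1,0,0,0],[-2,38,1,0,0,0]]]'; python3 -m creep '[[[-2,38,1,0,0,0],[-2,38,1,0,0,0],[-2,38,1,0,0,0],[-2,38,1,0,0,0],[-2,38,1,0,0,0]]]'; python3 -m creep '[[[-2,38,0,0,0,0],[-2,38,0,0,0,0],[0,16,-5,0,0,0],[0,0,-5,0,0,0],[0,0,0,0,0,0]]]'
```

```text
time: 21.75
tool_pos: [0.4848, 0.079, 0.3044]
tool_rot: [3.138, 0.0, 0.121]
contact_force: [1.7, -1.2, -1.6]
opening: 0.0396
time: 22.17
tool_pos: [0.4711, 0.278, 0.3054]
tool_rot: [3.137, 0.005, 0.12]
contact_force: [1.4, -0.5, -1.3]
opening: 0.04
time: 22.58
tool_pos: [0.4625, 0.3819, 0.2896]
tool_rot: [3.137, 0.01, 0.129]
contact_force: [-0.1, -1.1, -1.7]
opening: 0.04
```

```bash
python3 -m creep '[[[3,0,-20,0.2,-0.5,0.7],[0,0,-25,0,0,0],[0,0,-15,0,0,0],[0,0,-5,0,0,0],[0,0,0,0,0,0]]]'; python3 -m creep '[[[0,0,0,0,0,0],[0,0,0,0,0,0]]]'
```

```text
time: 23.0
tool_pos: [0.4659, 0.3762, 0.2206]
tool_rot: [3.136, 0.003, 0.138]
contact_force: [0.3, -0.0, -1.2]
opening: 0.0399
time: 23.17
tool_pos: [0.4666, 0.3746, 0.2212]
tool_rot: [3.136, 0.004, 0.136]
contact_force: [-0.4, 0.4, -0.1]
opening: 0.0398
```

```bash
python3 -m creep '[[[-1,7,-3,0.2,0,0.2],[0,1,-4,0,0,0],[0,0,0,0,0,0],[0,0,0,0,0,0]]]'
```

```text
time: 23.5
tool_pos: [0.4666, 0.3833, 0.2169]
tool_rot: [-3.141, -0.002, 0.139]
contact_force: [-0.1, -0.3, -1.6]
opening: 0.0398
```

```bash
python3 -m creep '[[[0,-1,-4,0,0,0],[0,0,-2,0,0,0],[0,0,0,0,0,0],[0,0,0,0,0,0]]]'; python3 -m creep '[[[0,0,0,0,0,0],[0,0,0,0,0,0],[0,0,0,0,0,0]]]' -0.09; python3 -m creep '[[[0,0,20,0,0,0],[0,0,30,0,0,0],[0,0,40,0,0,0],[-20,0,30,0,0,0],[-20,-30,20,0,0,0]]]';  python3 -m creep '[[[-20,-35,0,0,0,0],[-10,-38,0,0,0,0],[0,-38,0,0,0,0],[0,-38,0,0,0,0],[0,-38,0,0,0,0]]]'; python3 -m creep '[[[0,-38,0,0,0,0],[0,-38,0,0,0,0],[0,-38,0,0,0,0],[0,-38,0,0,0,0],[0,-38,0,0,0,0]]]'; python3 - <<'E'
from h import *
t=viewer.read_camera("top"); s=viewer.read_camera("side")
cv2.imwrite("pics/top_f.png",t); cv2.imwrite("pics/side_f.png",s)
crop(t,150,170,310,290,5,"pics/c6.png"); crop(s,260,210,400,350,4,"pics/c7.png")
E
```

```text
time: 23.83
tool_pos: [0.4665, 0.3826, 0.2125]
tool_rot: [-3.141, -0.004, 0.14]
contact_force: [-0.4, 0.2, -1.9]
opening: 0.0397
time: 24.08
tool_pos: [0.4666, 0.3827, 0.2124]
tool_rot: [-3.141, -0.005, 0.14]
contact_force: [-0.4, -0.0, 0.1]
opening: 0.0496
time: 24.5
tool_pos: [0.4267, 0.3534, 0.3504]
tool_rot: [3.14, 0.004, 0.14]
contact_force: [0.9, -0.9, 0.5]
opening: 0.0498
time: 24.92
tool_pos: [0.3909, 0.1634, 0.3576]
tool_rot: [-3.138, -0.011, 0.15]
contact_force: [0.8, -1.3, 0.7]
opening: 0.0501
time: 25.33
tool_pos: [0.3879, -0.0347, 0.3595]
tool_rot: [-3.14, -0.017, 0.153]
contact_force: [0.8, -0.5, -0.7]
opening: 0.05
```

View pics/c6.png

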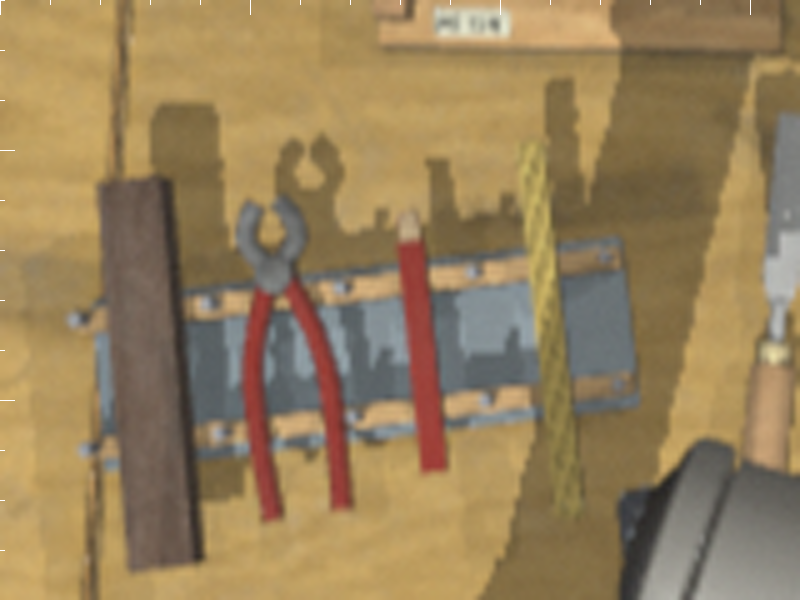

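View pics/c7.png

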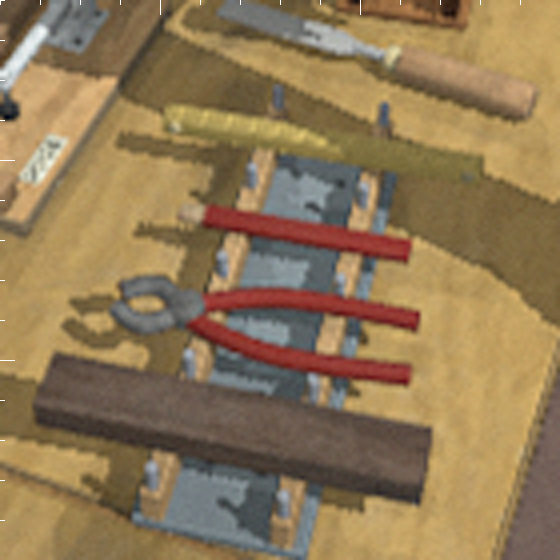

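```bash
python3 - <<'E'
import io,contextlib
with contextlib.redirect_stdout(io.StringIO()): from m import *
for n,a,z in [("batten",[(132,181),(163,566)],.064),("pinc",[(271,205),(307,513)],.055),("pencil",[(409,213),(434,470)],.048),("rule",[(534,147),(569,513)],.056)]:
    e=np.array([onz("top",*p,z) for p in C(a,150,170,5)]); q=(R(N[3]).T@(e-N[:3]).T).T; d=q[0]-q[1]
    print(n,q.mean(0).round(4),"ang",np.arctan2(d[1],d[0]).round(3))
a,b=cv2.imread("pics/top0.png"),cv2.imread("pics/top_f.png")
print([np.abs(a[y0:y1,x0:x1].astype(int)-b[y0:y1,x0:x1]).mean().round(1) for x0,y0,x1,y1 in[(300,190,315,235),(335,130,370,170),(385,150,412,174)]])
o=robot.observe();print(o["qvel"].round(3),o["tool_pos"],o["time"])
E
```

```text
batten [0.0005 0.1222 0.0657] ang -0.003
pinc [-0.0011  0.0383  0.0567] ang 0.025
pencil [-0.0002 -0.0422  0.0497] ang -0.001
rule [-0.0026 -0.1243  0.0577] ang -0.009
[np.float64(23.7), np.float64(32.0), np.float64(29.7)]
[ 0.111 -0.001  0.016  0.042  0.014  0.103] [ 0.38855056 -0.03778207  0.35951557] 25.4333
```

```bash
python3 -m creep '[[[0,0,0,0,0,0],[0,0,0,0,0,0],[0,0,0,0,0,0],[0,0,0,0,0,0],[0,0,0,0,0,0]]]'; python3 -c "
from cell import robot
print(robot.hand_in())"
```

```text
time: 25.85
tool_pos: [0.3884, -0.0363, 0.3597]
tool_rot: [-3.14, -0.018, 0.145]
contact_force: [0.3, 0.3, -1.0]
opening: 0.0499
the job is handed in; nothing more can be done
None
```

All four tools are on the new rack in their old left-to-right order: batten, pincers, pencil, rule. I handed the job in at about 26 s of the 112 s allowed.

- **Placement:** The last top-view measurement puts each tool within 3 mm of its bay centre, both along and across the rack. Each is within 0.03 rad of square, and the side view shows all four lying flat on the rails.
- **Chisel, tape roll and wood block:** I could not confirm by numbers that these three stayed put. The before-and-after picture comparison came out large (24 to 32 grey levels on average), which I put down to the arm's moving shadow. The arm stayed well above them when crossing, no contact force showed, and the chisel was still lying between the racks in the last pictures.
- **Not as planned:** The rule was gripped about 15 mm higher than intended because the arm drifted up while the fingers closed, but it held and was placed level.

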